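# Seat the keyed battery in its charger by feel

### The arm

A 6-joint arm with a two-finger parallel gripper is mounted at the origin on the work surface. World frame = base frame: x ahead of the robot, y to its left, z up, the work surface at z = 0. Lengths are in m, angles in rad, forces in N, time in s.
With the tool pointing down it reaches from about 0.25 to 0.775 m from the base axis. Payload 4 kg.
Tool frame: the origin (TCP) lies on the centre line of the jaws, within the pads' length; the fingertips stand 22 mm ahead of it and the grasp point (between the pads) lies 3 mm ahead of it; z points along the fingers, y is the direction in which the jaws open and shut (so a half turn about z gives the same grasp; the last joint's range is limited). The gripper opens to 94 mm and grips with 3 to 60 N. Pads are 16 mm wide; open, the fingers measure 119 mm over their backs; the gripper's body (75 mm by 177 mm) begins 78 mm behind the grasp point.
Start: joints at [-1.205, 0.087, 1.371, -0, 1.684, -0.103], TCP at [0.248, -0.491, 0.228] pointing down, gripper open.
Joint ranges: [-3.1, 3.1], [-0.76, 2.03], [0.27, 2.55], [-1.08, 4.22], [0.17, 2.65], [-2.57, 2.57]. Speed limits (rad/s): [2.79, 2.79, 3.14, 3.14, 3.14, 3.14].

### API

Orientations are given as [roll, pitch, yaw] about the fixed x, y, z axes, in that order (R = Rz(yaw) Ry(pitch) Rx(roll)).
In Python, from station import observe, read_camera, camera_params, close_job gives the robot as it stands.
- The arm moves only by the shell command python3 -m pendant 'ROWS' [FORCE]. ROWS is JSON, one flat list of numbers, 7 for each row, row after row: the shift along the tool's x, y, z in cm, then the turn, a rotation vector about the tool's x, y, z in rad, then the closure in counts, from 0 (fully open) to 255 (shut). A call has 1 to 5 rows; each row shifts and turns the commanded pose from where the row before left it, along the tool's axes as they then stand; what a row does not reach is not made up. A row lasts 1/8 s, in which the tool goes at most 62.5 mm and 10.7 degrees, less where a joint would pass 70% of its speed; a pose out of reach is approached as far as the arm can. A call is refused whole if a number of a shift passes 6.25 or a number of a turn 0.188, either way. A call with a gripper value outside its range is refused whole. The fingers move at their own pace and stop on an object; FORCE is the grip in N (left out, the last holds). Time passes only in rows, so rows that do not move let the fingers close. It gives the time, the measured TCP pose, the force and the opening at its end, in the units of the state.
- observe(): the state, without advancing time (a new reading comes with each control period).
- read_camera(name): name is "scene" or "top" or "wrist"; returns (picture, depth): 400x640x3 uint8, blue, green, red; 400x640 float32, m along the optical axis (not along the pixel's ray), 0 where there is no reading.
- camera_params(name): a dict with "camera_matrix" (3x3 intrinsics, pixels), "camera_from_world" (4x4, takes a point from world to camera coordinates). Camera axes: x right, y down, z forward; pixel columns grow to the right and rows downward; lengths in m; the calibration is good to about 2 mm. A picture is of the moment at which its call begins: read the wrist's pose just before it. camera_params takes no time and is no camera call; for the wrist camera it gives the pose at the moment of the call.
- close_job(): hands the job in, once; it reports no verdict.
The state is a dict: "t": time; "joint_pos": joint angles; "joint_vel": joint speeds; "joint_efforts": joint torques, N m; "position": TCP position; "eef_rot": TCP orientation; "wrist_force": force on the tool from outside, world axes, zero at the start; "wrist_torque": the same for the moment, N m; "finger_gap": finger opening in m.
Only numpy, scipy, OpenCV 4.12 (cv2) and the standard library are available. Lean on these libraries where they do the work, as an engineer would, in place of code of your own. Each camera call takes 0.05 s, during which the arm holds its last target. There are 200 camera calls.

### The job

Pick up the tool battery and put it in the bench charger. The key pin inside the socket has been knocked round anticlockwise from the charger's pointer by an unknown amount, so begin with the battery's keyway at the pointer, rest it on the sprung key with light pressure and turn it anticlockwise until it drops in; never force it down on the key. Leave it fully home, upright and let go, without banging the charger and without shifting the other things on the bench.

Things in the scene. Friction and masses are not known exactly. Their poses are not given: they have to be found in the camera images.
- battery: Loose rigid battery, about 0.2 kg, standing on a round stem 34 mm in diameter and 31 mm long, with a larger black head on top. Origin: centre of the stem's foot; z up along the stem; +x towards the side with the keyway.
- head (a point): Middle of the battery's head, 55 mm above the foot. The head is a block 52 mm (x) by 38 mm (y), from 31 to 65 mm above the foot: grasp it across its 38 mm width (fingers closing along y). A small grey thumb step (20 mm wide, 50 to 62 mm above the foot, reaching 36 mm from the axis) on its +x end shows from above which side the keyway is.
- keyway (a point): Foot end of the battery's only keyway, on the stem's rim 17 mm from the axis on the +x side. The keyway is about 10 mm wide at the outside, 7 mm deep, open at the foot and runs the whole stem length.
- charger: Fixed charger: black square housing 120 by 120 mm, 40 mm tall, with a round socket in the middle, ringed by a grey collar (69 mm outside diameter, top 45 mm above the origin). Origin: centre of the underside; z up, +x towards the pointer. Socket floor 15 mm above the origin: with the battery fully home its foot is there and its head 1 mm above the collar.
- socket (a point): Centre of the socket's mouth at the height of the collar's top; axes as the charger's. The bore is 37.4 mm in diameter and 30 mm deep, with a 45 degree lead-in about 49 mm wide at the top and 6 mm high.
- pointer (a point): Tip of the pointer, a small grey arrow-like ridge on top of the charger, 56 mm from the socket's axis along the charger's +x, top 44 mm above the bench.
- key (a joint): Travel of the sprung steel key pin in the bore, in m: 0 up, 0.010 at its stop (battery then still 6 mm short of home); past 0.008 counts as forced. About 2.5 N at first, plus 1.2 N per mm. The pin (6.4 mm thick, 14.5 mm off the axis, top 14 mm below the collar's) stands at an unmeasured angle 17 to 63 degrees anticlockwise from above of the pointer; the keyway passes it within about 6 degrees.
- tub: Bystander: round jar, 60 mm in diameter, 75 mm tall, origin at the centre of its underside.
- tin: Bystander: can, 54 mm in diameter, 85 mm tall, origin at the centre of its underside.
- spanner: Bystander: flat steel spanner lying at the right-hand side of the work.
- bikelamp: Bystander: small black bicycle lamp, about 62 by 35 by 36 mm.
There are look-alikes about, which are no part of the job. Of the things shaped like the battery, the grey one is meant.

How it is judged:
By the outcome, as a careful person would: the job done as asked, in the order asked, and still so for the second after the job is handed in, with the robot touching nothing.
It also fails if it takes over 70 s, if anything falls off the work surface, if the arm or the gripper's body presses on something with over 40 N, if the wrist force passes 120 N, or if a joint passes its speed limit or range.

## Working session

There is one attempt and no reset: what is moved stays moved. The work goes in short steps, Python scripts to look and compute and a shell command to move; the robot and the scene stay as the last step left them, time stands still between calls to the robot, and variables do not carry over. Pictures are saved under pics/ and viewed, about 8 in all and at most 12, crops included, and the job is handed in when it is done.

```bash
mkdir -p pics; ls; python3 - <<'E'
from station import *
import cv2,numpy as np
np.set_printoptions(precision=4,suppress=True)
print(observe())
for n in("top","scene"):
    p,d=read_camera(n);cv2.imwrite(f"pics/{n}0.png",p);np.save(f"{n}0.npy",d)
    c=camera_params(n);print(n,np.array(c["camera_matrix"]),np.array(c["camera_from_world"]))
E
```

```text
pics
{'t': 0.0, 'joint_pos': array([-1.2051,  0.0879,  1.3722,  0.    ,  1.6836, -0.1031]), 'joint_vel': array([-0.0002,  0.0017, -0.0009, -0.0002,  0.    , -0.0006]), 'joint_efforts': array([ -0.0008, -34.0176, -30.243 ,   0.0717,   0.033 ,  -0.0002]), 'position': array([ 0.2483, -0.4902,  0.2263]), 'eef_rot': array([-3.1394, -0.0002,  0.4688]), 'wrist_force': array([-0.0992, -0.0336,  0.4989]), 'wrist_torque': array([-0.0037,  0.006 , -0.0281]), 'finger_gap': 0.09404616566404239}
top [[465.3546   0.     317.0181]
 [  0.     465.3546 197.2095]
 [  0.       0.       1.    ]] [[-0.0072 -0.9999 -0.0096  0.011 ]
 [-0.9878  0.0086 -0.1553  0.6396]
 [ 0.1554  0.0084 -0.9878  1.0344]
 [ 0.      0.      0.      1.    ]]
scene [[365.1209   0.     319.1357]
 [  0.     365.1209 200.1833]
 [  0.       0.       1.    ]] [[ 0.8217  0.5699 -0.0003 -0.5178]
 [ 0.3655 -0.5275 -0.7669 -0.1817]
 [-0.4372  0.6301 -0.6417  1.3191]
 [ 0.      0.      0.      1.    ]]
```

View pics/top0.png

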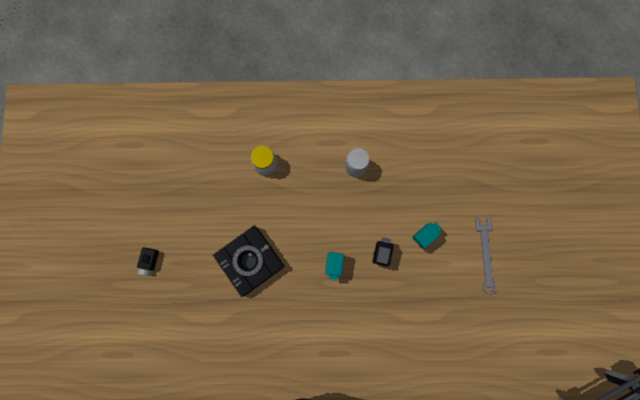

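View pics/scene0.png

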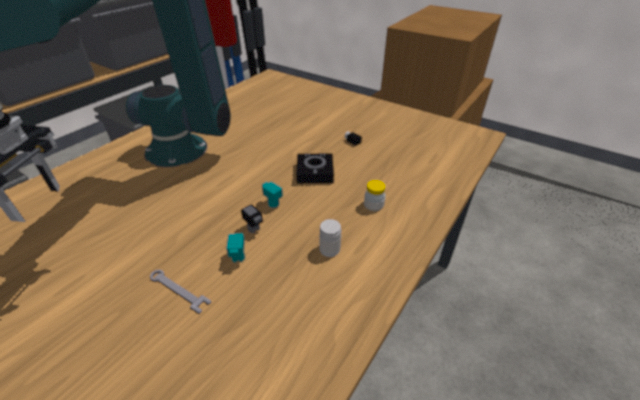

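Top view: the battery (black/grey head) is at px (384,253) with its step at (387,241). The charger is at (248,261), with its pointer probably at (265,247). The teal look-alikes are at (335,264) and (428,236).

```bash
cat >h.py <<'E'
from station import *
import cv2,numpy as np
np.set_printoptions(precision=4,suppress=True)
def cast(c,u,v,z):
    K=np.array(c["camera_matrix"]);T=np.array(c["camera_from_world"]);R=T[:3,:3];o=-R.T@T[:3,3]
    r=R.T@np.linalg.inv(K)@np.array([u,v,1.]);return o+r*(z-o[2])/r[2]
def deproj(c,u,v,d):
    K=np.array(c["camera_matrix"]);T=np.array(c["camera_from_world"])
    return T[:3,:3].T@(np.linalg.inv(K)@np.array([u,v,1.])*d-T[:3,3])
E
python3 - <<'E'
from h import *
c=camera_params("top");p=cv2.imread("pics/top0.png");d=np.load("top0.npy")
for n,u,v,z in[("head",384,253,.065),("step",387,241,.062),("sock",248,261,.045),("ptr",265,247,.044),("teal1",335,264,.06),("teal2",428,236,.06),("tub",262,157,.075),("tin",357,159,.085),("lamp",148,260,.03)]:
    print(n,cast(c,u,v,z),deproj(c,u,v,d[v,u]))
cv2.imwrite("pics/crop1.png",cv2.resize(p[215:305,200:460],None,fx=3,fy=3,interpolation=cv2.INTER_CUBIC))
E
```

```text
head [ 0.5088 -0.1441  0.065 ] [ 0.5088 -0.144   0.0654]
step [ 0.5359 -0.1521  0.062 ] [ 0.5362 -0.1527  0.0577]
sock [0.4936 0.1655 0.045 ] [0.4943 0.1707 0.0116]
ptr [0.5254 0.1269 0.044 ] [0.5254 0.1269 0.044 ]
teal1 [ 0.4851 -0.0336  0.06  ] [ 0.4851 -0.0335  0.0645]
teal2 [ 0.5466 -0.2458  0.06  ] [ 0.5465 -0.2453  0.0623]
tub [0.7309 0.1322 0.075 ] [0.731  0.1323 0.0745]
tin [ 0.7216 -0.0862  0.085 ] [ 0.7219 -0.0863  0.0837]
lamp [0.498  0.4015 0.03  ] [0.4979 0.4004 0.033 ]
```

View pics/crop1.png

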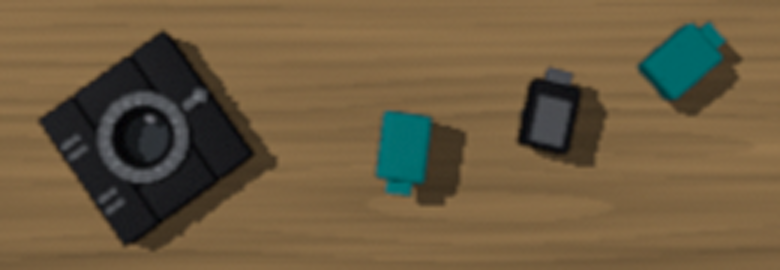

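Geometry agrees: the battery is at (0.509,-0.144), yaw about -18°, and the socket at (0.494,0.166) with the pointer at about -52°. I'll grasp with tool x along the battery's -x, which keeps joint 6 in range throughout.

```bash
python3 -m pendant '[5.5,-2.7,0,0,0,0,0, 5.5,-2.7,0,0,0,0,0, 5.5,-2.7,0,0,0,0,0, 5.5,-2.7,0,0,0,0,0, 5.5,-2.7,0,0,0,0,0]'; python3 -m pendant '[5.5,-2.7,0,0,0,0,0, 5.5,-2.7,0,0,0,0,0, 0,0,0,0,0,-0.185,0, 0,0,0,0,0,-0.185,0, 0,0,0,0,0,-0.185,0]'; python3 -m pendant '[0,0,0,0,0,-0.185,0, 0,0,0,0,0,-0.185,0, 0,0,0,0,0,-0.185,0, 0,0,0,0,0,-0.185,0, 0,0,0,0,0,-0.185,0]';python3 -m pendant '[0,0,0,0,0,-0.185,0, 0,0,0,0,0,-0.185,0, 0,0,0,0,0,-0.185,0, 0,0,0,0,0,-0.185,0, 0,0,0,0,0,-0.14,0]';python3 -m pendant '[0,0,0,0,0,0,0,0,0,0,0,0,0,0]'
cat > look.py <<'E'
from h import *
import sys
s=observe();c=camera_params("wrist");p,d=read_camera("wrist")
n=sys.argv[1];cv2.imwrite(f"pics/{n}.png",p);np.savez(n+".npz",d=d,K=c["camera_matrix"],T=c["camera_from_world"])
print(s["t"],s["position"],s["eef_rot"],s["wrist_force"],s["finger_gap"]);T=np.array(c["camera_from_world"]);print("cam",-T[:3,:3].T@T[:3,3],T[2,:3])
E
python3 look.py w1
```

```text
t: 0.72
position: [0.4335, -0.2442, 0.2271]
eef_rot: [-3.141, 0.0, 0.468]
wrist_force: [1.4, -0.4, -0.3]
finger_gap: 0.0938
t: 1.35
position: [0.5065, -0.1476, 0.2267]
eef_rot: [-3.14, 0.0, 1.031]
wrist_force: [-0.3, 0.7, -0.4]
finger_gap: 0.0942
t: 1.98
position: [0.5063, -0.148, 0.2268]
eef_rot: [-3.141, -0.001, 1.955]
wrist_force: [0.5, -0.5, 0.9]
finger_gap: 0.0939
t: 2.6
position: [0.5063, -0.148, 0.2268]
eef_rot: [3.142, -0.001, 2.834]
wrist_force: [-0.4, -1.4, -0.0]
finger_gap: 0.094
t: 2.85
position: [0.5064, -0.1481, 0.2271]
eef_rot: [-3.142, -0.001, 2.827]
wrist_force: [0.4, -0.6, 0.5]
finger_gap: 0.0944
2.85 [ 0.5064 -0.1481  0.2271] [-3.1416 -0.0006  2.8268] [ 0.3647 -0.5717  0.5423] 0.09439838325979892
cam [ 0.4279 -0.1226  0.384 ] [ 0.2706 -0.0875 -0.9587]
```

View pics/w1.png

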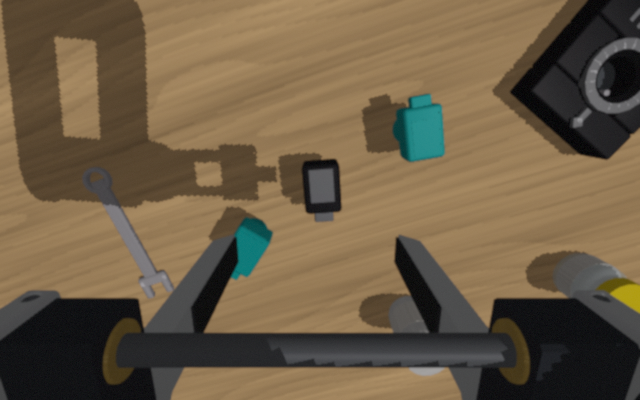

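Wrist view: battery head at (321,186) with its step below at (323,216), nearly aligned with the jaws. The charger is at upper right, pointer at (583,120).

```bash
cat > meas.py <<'E'
from h import *
import sys
def cloud(n):
    f=np.load(n+".npz");d=f["d"];K,T=f["K"],f["T"];v,u=np.mgrid[0:400,0:640]
    P=np.stack([(u-K[0,2])/K[0,0]*d,(v-K[1,2])/K[1,1]*d,d],-1)-T[:3,3]
    return P@T[:3,:3],d>0
E
python3 - <<'E'
from meas import *
P,ok=cloud("w1");p=cv2.imread("pics/w1.png")
near=ok&(np.hypot(P[...,0]-.509,P[...,1]+.146)<.045)&(np.arange(400)[:,None]<232)
m=near&(P[...,2]>.0635)&(P[...,2]<.075)
print("head z",np.median(P[m][:,2]),m.sum(),cv2.minAreaRect(P[m][:,:2].astype(np.float32)*1000))
m2=near&(P[...,2]>.05)&(P[...,2]<.0635);v,u=np.where(m2)
s=m2&(np.arange(400)[:,None]>214)
print("step z",np.median(P[s][:,2]),s.sum(),P[s].mean(0) if s.any() else 0)
# colour: black rim
g=p.max(2);mk=((g<110)&near).astype(np.uint8)
k=(mk>0)&(np.arange(400)[:,None]<213)
print("raw extents",[ (np.where(k)[i].min(),np.where(k)[i].max()) for i in(0,1)])
# charger collar & pointer
c={"camera_matrix":np.load("w1.npz")["K"],"camera_from_world":np.load("w1.npz")["T"]}
print("ptr tip",cast(c,578,125,.044))
E
```

```text
head z 0.06471112247820145 1453 ((507.50634765625, -142.40208435058594), (36.02538299560547, 49.921783447265625), 75.78571319580078)
step z 0.06128589409903444 117 [ 0.5384 -0.1509  0.0614]
raw extents [(np.int64(153), np.int64(212)), (np.int64(281), np.int64(340))]
ptr tip [0.5298 0.1244 0.044 ]
```

```bash
python3 -m pendant '[0,0,0,0,0,-0.06,0, 0,0.58,4,0,0,0,0, 0,0,5,0,0,0,0, 0,0,4,0,0,0,0, 0,0,2,0,0,0,0]'; python3 -m pendant '[0,0,1.5,0,0,0,0, 0,0,0.6,0,0,0,0, 0,0,0,0,0,0,0, 0,0,0,0,0,0,0]';python3 look.py w2
```

```text
t: 3.52
position: [0.5063, -0.1418, 0.0744]
eef_rot: [3.141, -0.005, 2.888]
wrist_force: [0.0, 0.6, -0.2]
finger_gap: 0.0941
t: 4.03
position: [0.5088, -0.1428, 0.0576]
eef_rot: [-3.141, 0.002, 2.889]
wrist_force: [0.1, 0.7, -0.0]
finger_gap: 0.0941
4.025 [ 0.5088 -0.1428  0.0576] [-3.1412  0.0022  2.8887] [ 0.1447  0.664  -0.0487] 0.09407252475897418
cam [ 0.4284 -0.1221  0.2143] [ 0.2781 -0.0716 -0.9579]
```

View pics/w2.png

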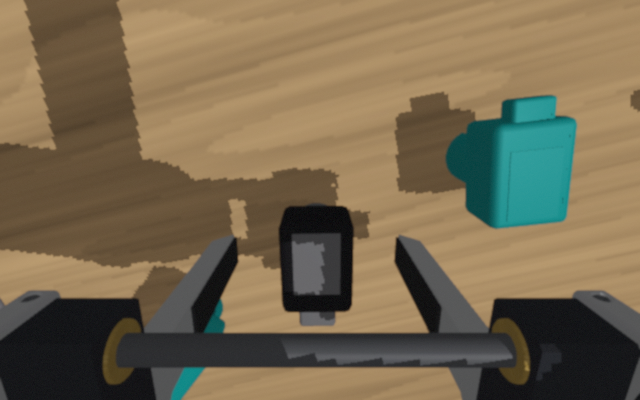

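The head sits between the jaws, centred at about (316,258) and square to them. The teal look-alikes are clear of the fingers. Closing now.

```bash
python3 -m pendant '[0,0,0,0,0,0,130, 0,0,0,0,0,0,160, 0,0,0,0,0,0,200, 0,0,0,0,0,0,200, 0,0,0,0,0,0,200]' 25; python3 -m pendant '[0,0,0,0,0,0,200, 0,0,0,0,0,0,200]'; python3 -m pendant '[0,0,-2,0,0,0,200, 0,0,-4,0,0,0,200, 0,0,-4,0,0,0,200, 0,0,0,0,0,0,200, 0,0,0,0,0,0,200]'
```

```text
t: 4.7
position: [0.508, -0.1425, 0.0564]
eef_rot: [-3.141, -0.0, 2.889]
wrist_force: [-0.3, 0.4, 0.6]
finger_gap: 0.0474
t: 4.95
position: [0.508, -0.1425, 0.0564]
eef_rot: [-3.142, -0.0, 2.889]
wrist_force: [0.3, 0.2, -0.6]
finger_gap: 0.0378
t: 5.58
position: [0.5071, -0.1422, 0.1547]
eef_rot: [3.141, -0.003, 2.889]
wrist_force: [-0.7, 0.1, -3.0]
finger_gap: 0.0379
```

```bash
python3 -m pendant '[1.16,5.4,-1,0,0,0,200, 1.16,5.4,-1,0,0,0,200, 1.16,5.4,-1,0,0,0,200, 1.16,5.4,-1,0,0,0,200, 1.16,5.4,-1,0,0,0,200]'; python3 -m pendant '[0,0,0,0,0,0.16,200, 0,0,0,0,0,0.16,200, 0,0,0,0,0,0.15,200, 0,0,0,0,0,0.15,200, 0,0,0,0,0,0,200]';python3 -m pendant '[0,0,0,0,0,0,200,0,0,0,0,0,0,200]'; python3 look.py w3
```

```text
t: 6.2
position: [0.518, 0.1349, 0.2036]
eef_rot: [-3.139, -0.005, 2.889]
wrist_force: [0.1, -0.7, -2.2]
finger_gap: 0.0378
t: 6.82
position: [0.5183, 0.1333, 0.2036]
eef_rot: [-3.137, -0.003, 2.271]
wrist_force: [0.5, 0.1, -2.6]
finger_gap: 0.0381
t: 7.08
position: [0.5192, 0.1334, 0.2058]
eef_rot: [-3.141, -0.001, 2.27]
wrist_force: [1.0, -0.2, -2.1]
finger_gap: 0.038
7.075 [0.5192 0.1334 0.2058] [-3.1406 -0.0005  2.2699] [ 0.9615 -0.1722 -2.1307] 0.037955378786122575
cam [0.4663 0.1969 0.3627] [ 0.1826 -0.2177 -0.9588]
```

View pics/w3.png

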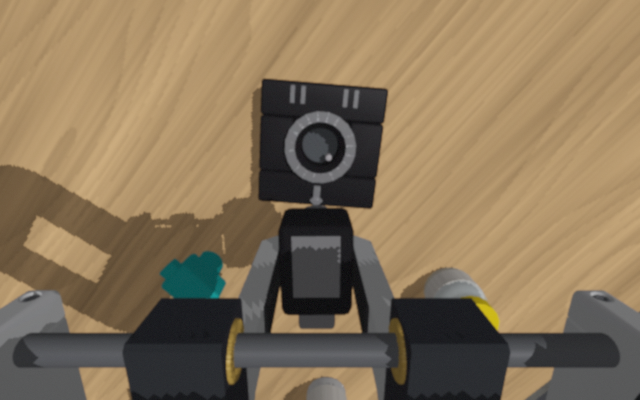

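The charger top is fully visible: collar centre (320,147), pointer tip (316,204). The bright pin shows at (329,157), anticlockwise of the pointer. Next I fit the collar circle, housing square and pointer.

```bash
python3 - <<'E'
from meas import *
P,ok=cloud("w3");p=cv2.imread("pics/w3.png");hsv=cv2.cvtColor(p,cv2.COLOR_BGR2HSV)
f=np.load("w3.npz");c={"camera_matrix":f["K"],"camera_from_world":f["T"]}
up=np.arange(400)[:,None]<207
near=ok&up&(np.hypot(P[...,0]-.494,P[...,1]-.166)<.1)
m=near&(P[...,2]>.035)&(P[...,2]<.05)
r=cv2.minAreaRect(P[m][:,:2].astype(np.float32)*1000);print("housing",r,np.median(P[m][:,2]))
g=((hsv[...,1]<60)&(p.max(2)>75)&near&(P[...,2]>.04)).astype(np.uint8)
cs,_=cv2.findContours(g,cv2.RETR_EXTERNAL,cv2.CHAIN_APPROX_NONE)
for q in sorted(cs,key=cv2.contourArea)[-4:]:
    q=q[:,0].astype(float);b=q.min(0),q.max(0)
    X=np.array([cast(c,u,v,.045)[:2] for u,v in q])*1000
    print(len(q),b,"circle",cv2.minEnclosingCircle(X.astype(np.float32)),"ell",cv2.fitEllipse(X.astype(np.float32)) if len(X)>5 else 0)
print("pointer tip",cast(c,316,204,.044),"pin",[cast(c,329,157,z) for z in(.031,)])
# top head of the held battery
m=ok&(P[...,2]>.20)&(P[...,2]<.225)&(np.arange(640)>278)&(np.arange(640)<354)&(np.arange(400)[:,None]<315)
print("head",np.median(P[m][:,2]),m.sum(),cv2.minAreaRect(P[m][:,:2].astype(np.float32)*1000))
E
```

```text
housing ((494.8138732910156, 168.20816040039062), (120.27801513671875, 120.11209106445312), 35.619258880615234) 0.03958752949690829
26 (array([342.,  95.]), array([348., 104.])) circle ((483.9554748535156, 217.01565551757812), 4.565096378326416) ell ((484.72723388671875, 217.16213989257812), (4.202090263366699, 7.943937301635742), 12.338593482971191)
45 (array([353.,  90.]), array([358., 103.])) circle ((490.71160888671875, 226.1405029296875), 5.854072093963623) ell ((490.21875, 225.8267364501953), (4.400958061218262, 10.41682243347168), 33.300838470458984)
50 (array([310., 186.]), array([321., 205.])) circle ((522.8624267578125, 128.8442840576172), 10.551407814025879) ell ((523.7816772460938, 128.40000915527344), (9.945813179016113, 21.216283798217773), 35.15238571166992)
203 (array([285., 111.]), array([355., 182.])) circle ((495.2077331542969, 168.14202880859375), 34.67133712768555) ell ((494.9195861816406, 168.33871459960938), (67.50332641601562, 67.91360473632812), 3.7731494903564453)
pointer tip [0.5292 0.1222 0.044 ] pin [array([0.5097, 0.1659, 0.031 ])]
head 0.21381845170876423 7106 ((520.0301513671875, 133.51321411132812), (39.22487258911133, 54.20698928833008), 39.787193298339844)
```

Socket at (0.495,0.168), charger yaw -54.4°. The pin appears about 45° anticlockwise of the pointer, at radius 14.9 mm as expected. I move over the socket, put the keyway at the pointer and go down to just above the collar.

```bash
python3 -m pendant '[0,0,0,0,0,0.078,200, 2,0,0,0,0,0,200, 2.3,-0.04,0,0,0,0,200, 0,0,3,0,0,0,200, 0,0,3,0,0,0,200]';  python3 -m pendant '[0,0,2,0,0,0,200, 0,0,1.2,0,0,0,200, 0,0,0,0,0,0,200, 0,0,0,0,0,0,200, 0,0,0,0,0,0,200]';python3 look.py w4; python3 - <<'E'
from meas import *
s=observe();print(s["wrist_force"],np.array([.4942,.1682])-s["position"][:2])
P,ok=cloud("w4");p=cv2.imread("pics/w4.png")
cv2.imwrite("pics/w4c.png",p[80:340,160:480])
zt=s["position"][2]+.009
m=ok&(abs(P[...,2]-zt)<.006)&(np.arange(640)>270)&(np.arange(640)<360)&(np.arange(400)[:,None]<315)
print("head",cv2.minAreaRect(P[m][:,:2].astype(np.float32)*1000))
E
```

```text
t: 7.75
position: [0.4935, 0.1697, 0.1466]
eef_rot: [3.14, 0.0, 2.194]
wrist_force: [0.2, -0.7, -1.4]
finger_gap: 0.0379
t: 8.38
position: [0.4948, 0.1684, 0.1157]
eef_rot: [3.14, 0.001, 2.191]
wrist_force: [0.4, -0.9, -2.3]
finger_gap: 0.0379
8.375 [0.4948 0.1684 0.1157] [3.1395 0.0009 2.1909] [ 0.3542 -0.8569 -2.3263] 0.037873872386141705
cam [0.4466 0.2358 0.2724] [ 0.1681 -0.2307 -0.9584]
[ 0.083  -0.6922 -1.7315] [-0.0005 -0.0001]
head ((493.98748779296875, 168.39544677734375), (45.07126235961914, 54.06276321411133), 31.230649948120117)
```

View pics/w4c.png

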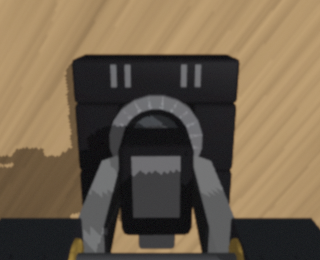

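The battery is centred over the collar, with its step on the pointer's side. Going down in small steps while watching the force.

```bash
python3 -m pendant '[0,0,0.8,0,0,0,200, 0,0,0.4,0,0,0,200, 0,0,0,0,0,0,200, 0,0,0,0,0,0,200]';python3 -m pendant '[0,0,0.4,0,0,0,200, 0,0,0.4,0,0,0,200, 0,0,0.2,0,0,0,200, 0,0,0,0,0,0,200,0,0,0,0,0,0,200]'; python3 -m pendant '[0,0,0.2,0,0,0,200, 0,0,0.0,0,0,0,200, 0,0,0,0,0,0,200]'
```

```text
t: 8.93
position: [0.4941, 0.1682, 0.1024]
eef_rot: [-3.141, 0.0, 2.191]
wrist_force: [0.1, 0.5, -2.1]
finger_gap: 0.0382
t: 9.55
position: [0.4942, 0.1682, 0.0925]
eef_rot: [3.141, 0.0, 2.191]
wrist_force: [0.5, 0.9, -2.7]
finger_gap: 0.0382
t: 9.93
position: [0.4941, 0.1682, 0.0905]
eef_rot: [3.141, 0.0, 2.191]
wrist_force: [-0.1, 0.1, -2.6]
finger_gap: 0.038
```

In the bore (foot about 34 mm) with no side load. Feeling for the key now.

```bash
python3 -m pendant '[0,0,0.2,0,0,0,200, 0,0,0,0,0,0,200, 0,0,0,0,0,0,200]'; python3 -m pendant '[0,0,0.1,0,0,0,200, 0,0,0,0,0,0,200, 0,0,0,0,0,0,200]';python3 -m pendant '[0,0,0.1,0,0,0,200, 0,0,0,0,0,0,200, 0,0,0,0,0,0,200]'
```

```text
t: 10.3
position: [0.4941, 0.1682, 0.0884]
eef_rot: [-3.142, 0.0, 2.191]
wrist_force: [0.1, -0.4, -2.8]
finger_gap: 0.0378
t: 10.68
position: [0.4941, 0.1682, 0.0874]
eef_rot: [-3.142, 0.0, 2.191]
wrist_force: [-0.2, -0.1, -2.3]
finger_gap: 0.0377
t: 11.05
position: [0.4941, 0.1682, 0.0868]
eef_rot: [3.141, 0.0, 2.191]
wrist_force: [-2.0, 0.1, 1.3]
finger_gap: 0.0377
```

Contact: the upward force rose by 3.7 N. I'll add half a millimetre, then turn anticlockwise.

```bash
python3 -m pendant '[0,0,0.06,0,0,0,200, 0,0,0,0,0,0,200, 0,0,0,0,0,0,200]'; python3 -m pendant '[0,0,0,0,0,-0.07,200, 0,0,0,0,0,-0.07,200, 0,0,0,0,0,-0.07,200, 0,0,0,0,0,0,200]';python3 -m pendant '[0,0,0,0,0,-0.07,200, 0,0,0,0,0,-0.07,200, 0,0,0,0,0,0,200]';python3 -m pendant '[0,0,0,0,0,-0.07,200, 0,0,0,0,0,-0.07,200, 0,0,0,0,0,0,200]'
```

```text
t: 11.42
position: [0.4942, 0.1682, 0.086]
eef_rot: [3.141, 0.0, 2.191]
wrist_force: [-1.1, -0.8, 3.0]
finger_gap: 0.0381
t: 11.92
position: [0.4945, 0.1677, 0.0861]
eef_rot: [-3.142, 0.001, 2.4]
wrist_force: [-0.2, -1.6, 2.3]
finger_gap: 0.0379
t: 12.3
position: [0.4945, 0.1679, 0.086]
eef_rot: [3.141, 0.001, 2.539]
wrist_force: [0.3, -0.7, 1.7]
finger_gap: 0.0377
t: 12.68
position: [0.4943, 0.1682, 0.0859]
eef_rot: [3.141, 0.001, 2.678]
wrist_force: [0.2, -1.1, 0.8]
finger_gap: 0.0377
```

```bash
python3 -m pendant '[0,0,0.03,0,0,-0.07,200, 0,0,0,0,0,0,200, 0,0,0,0,0,0,200]'; python3 -m pendant '[0,0,0,0,0,-0.05,200, 0,0,0,0,0,0,200, 0,0,0,0,0,0,200]';python3 -m pendant '[0,0,0,0,0,-0.05,200, 0,0,0,0,0,0,200, 0,0,0,0,0,0,200]'; python3 -m pendant '[0,0,0,0,0,-0.04,200, 0,0,0,0,0,0,200, 0,0,0,0,0,0,200]'
```

```text
t: 13.05
position: [0.4935, 0.1684, 0.0848]
eef_rot: [-3.141, -0.001, 2.749]
wrist_force: [0.3, 0.5, -1.9]
finger_gap: 0.0376
t: 13.42
position: [0.4939, 0.1682, 0.0853]
eef_rot: [-3.141, -0.0, 2.8]
wrist_force: [1.6, 0.0, -1.5]
finger_gap: 0.0378
t: 13.8
position: [0.4941, 0.1682, 0.0855]
eef_rot: [-3.142, -0.0, 2.85]
wrist_force: [0.5, -0.2, -2.4]
finger_gap: 0.0375
t: 14.18
position: [0.4941, 0.1682, 0.0856]
eef_rot: [-3.142, 0.0, 2.89]
wrist_force: [0.5, -0.0, -1.6]
finger_gap: 0.0379
```

The weight is off the key since about 32°. Checking the moment and where the battery sits in the grip before going down.

```bash
python3 look.py w5; python3 - <<'E'
from meas import *
s=observe();print(s["wrist_force"],s["wrist_torque"],s["eef_rot"][2]-2.191)
P,ok=cloud("w5");p=cv2.imread("pics/w5.png")
zt=s["position"][2]+.009
m=ok&(abs(P[...,2]-zt)<.006)&(np.arange(640)>280)&(np.arange(640)<352)&(np.arange(400)[:,None]<312)&(np.arange(400)[:,None]>205)
h=np.median(P[m][:,2]);print("head top - TCP z",h-s["position"][2],"rect",cv2.minAreaRect(P[m][:,:2].astype(np.float32)*1000))
P,ok=cloud("w4");m=ok&(abs(P[...,2]-.1247)<.006)&(np.arange(640)>280)&(np.arange(640)<352)&(np.arange(400)[:,None]<312)&(np.arange(400)[:,None]>205)
print("before",np.median(P[m][:,2])-.1157)
cv2.imwrite("pics/w5c.png",p[80:340,160:480])
E
```

```text
14.175 [0.4941 0.1682 0.0856] [-3.1415  0.0001  2.89  ] [ 0.5112 -0.0145 -1.6083] 0.03794960363381554
cam [0.414  0.1886 0.2424] [ 0.2762 -0.0704 -0.9585]
[ 0.7733 -0.5738 -2.3629] [-0.0158 -0.1291 -0.0278] 0.6991102968047747
head top - TCP z 0.008142994220577224 rect ((492.48809814453125, 168.60459899902344), (37.688499450683594, 49.852420806884766), 75.68094635009766)
before 0.008135565888981983
```

View pics/w5c.png

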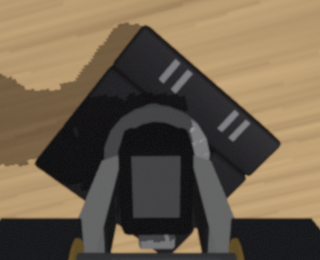

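The battery hasn't slipped in the grip and there is no twisting moment, so the key is in the keyway with play. Going down gently.

```bash
python3 -m pendant '[0,0,0.1,0,0,0,200, 0,0,0,0,0,0,200, 0,0,0,0,0,0,200]';python3 -m pendant '[0,0,0.1,0,0,0,200, 0,0,0,0,0,0,200, 0,0,0,0,0,0,200]'; python3 -c "
from h import *
print(observe()['wrist_torque'])"
```

```text
t: 14.6
position: [0.4941, 0.1682, 0.0845]
eef_rot: [-3.141, 0.0, 2.891]
wrist_force: [-0.6, -0.1, -2.9]
finger_gap: 0.0376
t: 14.98
position: [0.4941, 0.1682, 0.0835]
eef_rot: [-3.141, -0.0, 2.891]
wrist_force: [-0.2, 0.3, -2.4]
finger_gap: 0.038
[ 0.071  -0.1436 -0.0046]
```

It is 3.3 mm below first contact with no key force, so it has dropped in. Carrying on down.

```bash
python3 -m pendant '[0,0,0.2,0,0,0,200, 0,0,0.2,0,0,0,200, 0,0,0,0,0,0,200]';python3 -m pendant '[0,0,0.2,0,0,0,200, 0,0,0.2,0,0,0,200, 0,0,0,0,0,0,200,0,0,0,0,0,0,200]'; python3 -m pendant '[0,0,0.15,0,0,0,200, 0,0,0.1,0,0,0,200, 0,0,0,0,0,0,200,0,0,0,0,0,0,200]'; python3 -c "
from h import *
print(observe()['wrist_torque'])"
```

```text
t: 15.35
position: [0.4939, 0.1681, 0.0792]
eef_rot: [-3.141, -0.001, 2.891]
wrist_force: [0.1, 0.5, -1.9]
finger_gap: 0.0376
t: 15.85
position: [0.4941, 0.1682, 0.0756]
eef_rot: [-3.142, 0.0, 2.891]
wrist_force: [-0.2, -0.0, -1.9]
finger_gap: 0.0382
t: 16.35
position: [0.4941, 0.1682, 0.0731]
eef_rot: [-3.142, 0.0, 2.891]
wrist_force: [-0.7, -0.7, -2.6]
finger_gap: 0.0378
[ 0.0446 -0.1448  0.0457]
```

```bash
python3 -m pendant '[0,0,0.1,0,0,0,200, 0,0,0,0,0,0,200, 0,0,0,0,0,0,200]';python3 -m pendant '[0,0,0.05,0,0,0,200, 0,0,0,0,0,0,200, 0,0,0,0,0,0,200]'; python3 -m pendant '[0,0,0.05,0,0,0,200, 0,0,0,0,0,0,200, 0,0,0,0,0,0,200]'
```

```text
t: 16.73
position: [0.4941, 0.1682, 0.072]
eef_rot: [-3.141, -0.0, 2.891]
wrist_force: [-0.6, -0.7, -3.0]
finger_gap: 0.038
t: 17.1
position: [0.4941, 0.1682, 0.0715]
eef_rot: [-3.141, 0.0, 2.891]
wrist_force: [-0.2, -0.3, -3.0]
finger_gap: 0.0378
t: 17.48
position: [0.4942, 0.1682, 0.0714]
eef_rot: [3.142, 0.0, 2.891]
wrist_force: [-1.1, -0.6, 0.2]
finger_gap: 0.0377
```

The foot reached the floor at TCP z 0.0714, exactly as predicted. Releasing and backing off.

```bash
python3 -m pendant '[0,0,0,0,0,0,150, 0,0,0,0,0,0,110, 0,0,0,0,0,0,60, 0,0,0,0,0,0,0, 0,0,0,0,0,0,0]'; python3 -m pendant '[0,0,0,0,0,0,0, 0,0,0,0,0,0,0, 0,0,-1,0,0,0,0, 0,0,-3,0,0,0,0, 0,0,-4,0,0,0,0]'; python3 -m pendant '[0,0,-5,0,0,0,0, 0,0,-2,0,0,0,0,0,0,0,0,0,0,0,0,0,0,0,0,0,0]'; python3 look.py w6; python3 - <<'E'
from meas import *
P,ok=cloud("w6");p=cv2.imread("pics/w6.png")
m=ok&(P[...,2]>.073)&(P[...,2]<.095)&(np.hypot(P[...,0]-.495,P[...,1]-.168)<.04)&(np.arange(640)>270)&(np.arange(640)<370)
X=P[m];A=np.c_[X[:,:2],np.ones(len(X))];k=np.linalg.lstsq(A,X[:,2],rcond=None)[0]
print("top z",np.median(X[:,2]),"tilt",k[:2],cv2.minAreaRect(X[:,:2].astype(np.float32)*1000))
m=ok&(P[...,2]>.035)&(P[...,2]<.043)&(np.hypot(P[...,0]-.495,P[...,1]-.168)<.09)
print("housing",np.median(P[m][:,2]))
q,d=read_camera("top");a=cv2.imread("pics/top0.png");cv2.imwrite("pics/fin.png",np.vstack([cv2.resize(p,(480,300)),q[130:310,110:590]]))
df=cv2.absdiff(a,q).max(2)
for n,(x0,x1,y0,y1) in dict(teal1=(322,348,250,284),teal2=(410,445,220,252),tub=(245,285,143,180),tin=(342,375,145,182),lamp=(132,165,242,280),spanner=(470,500,212,298)).items(): print(n,(df[y0:y1,x0:x1]>30).sum())
E
```

```text
t: 18.1
position: [0.4941, 0.1682, 0.071]
eef_rot: [-3.142, 0.0, 2.891]
wrist_force: [-0.7, -0.7, 0.6]
finger_gap: 0.0756
t: 18.73
position: [0.4934, 0.168, 0.1515]
eef_rot: [-3.141, -0.002, 2.891]
wrist_force: [1.0, -0.3, 0.3]
finger_gap: 0.0937
t: 19.23
position: [0.4935, 0.1681, 0.22]
eef_rot: [-3.141, -0.002, 2.891]
wrist_force: [-0.4, -0.5, 0.4]
finger_gap: 0.0945
19.225 [0.4935 0.1681 0.22  ] [-3.1407 -0.0016  2.8908] [-0.4246 -0.4684  0.4365] 0.0944600001712247
cam [0.4137 0.1885 0.3769] [ 0.2746 -0.0706 -0.959 ]
top z 0.07935791939418582 tilt [-0.0149  0.0103] ((498.22735595703125, 166.5167694091797), (37.236419677734375, 61.41679763793945), 76.4747314453125)
housing 0.039364291613677584
teal1 180
teal2 0
tub 0
tin 0
lamp 1208
spanner 0
```

View pics/fin.png

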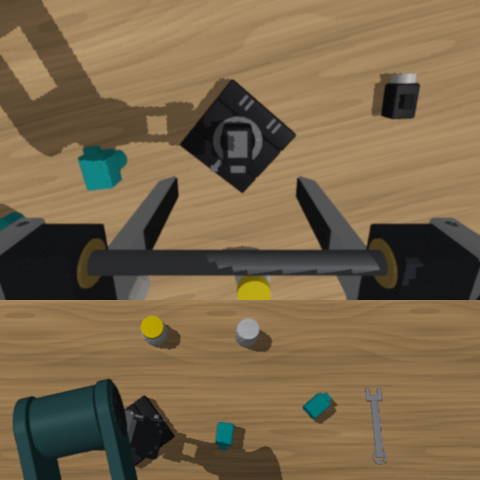

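The battery's top is at 79.4 mm (80 expected), it is upright, and the gripper is well clear. The image difference at the nearer teal part is the arm's shadow, and at the lamp the arm hides it from the top camera. Handing in.

```bash
python3 -c "
from station import *
print(close_job())"
```

```text
the job is handed in; nothing more can be done
None
```

The grey battery is fully home in the charger, upright and let go, and I handed the job in at about 19.3 s.

**Insertion:** I started with the keyway at the pointer and rested the battery on the sprung key with about 4–5.5 N. I turned it anticlockwise until the key force vanished at about 32°, carried on to 40° with no force or twisting moment, then lowered it. The key was pressed only about 1–2 mm, and the foot met the floor lightly, at the height I had predicted.

**Last checks:**
- **Seating:** the head's top measured 79.4 mm against 80 mm expected. The plane fitted to it slopes under about 1°, close to the depth noise.
- **Gripper:** it is open and well clear above the battery.
- **Bystanders:** the tub, tin, spanner and farther teal look-alike show no change in the top view.

**Not fully confirmed or disagreeing:**
- **Lamp:** the arm hid it from the top camera at the end. The wrist view shows it standing, but I did not measure it again.
- **Nearer teal look-alike:** its patch of the picture changed. I put that down to the arm's shadow but did not measure it.
- **Key angle:** the camera put the key at about 45° from the pointer, but it let go at about 32°, earlier than the roughly 39° that reading implies. I did not resolve the difference; the final drop was free of force.

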